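# Free the gas filler of the flambe hob and hold its cap off

## Task

The hob is off and its gas must be topped up: without lifting it, slide the copper pan from the orange cooking ring across the glass until its base is inside the white resting ring, so that the handle no longer hangs over the gas filler. Then unscrew the red filler cap - gas fittings come with left-hand or right-hand thread and this one is unmarked, so try it one way and, if it only tightens, the other - and lift it off. Finish while holding the cap in the gripper, at least 10 cm above the worktop and touching nothing else, so that the refill can be put in; leave everything else on the worktop where it is.

Things in the scene. Friction and masses are not known exactly. Their poses are not given: they have to be found in the camera images.
- hob: Flambe hob let into the trolley top: black ceramic glass 300 (x) x 560 (y) mm in a steel frame, its flat top 8 mm above the worktop. Origin: centre, at worktop height; its x axis points away from the cook. Two small steel control knobs (30 mm dia, standing 16 mm above the glass) at x = -122, y = +-30 mm in its frame. All fixed.
- cook_ring: Orange double ring printed on the glass, 200 mm outer diameter: the cooking position, where the pan stands at the start, on the left or the right half of the hob. Origin: ring centre on the glass top. Axes as the hob's.
- rest_ring: White single ring with a white centre dot printed on the glass, 200 mm outer diameter: the resting position, on the other half of the hob, 270 mm from the cooking ring. Origin: ring centre on the glass top.
- pan: Round copper saute pan, base 144 mm and rim 176 mm dia, 55 mm high, 0.5 to 0.9 kg. Origin: centre of its underside. A straight dark steel handle, 16 mm wide and 11 mm deep with flat sides, leaves the rim along the pan's own -x, centred above y = 0: its centre line is 46 mm above the underside where it meets the rim (x = -85 mm) and climbs at 15 degrees to 88 mm at its end (x = -242 mm).
- pan_grip (a point): A good place to pinch the pan's handle from above: on the handle's centre line, 125 mm from the pan's centre and 56 mm above its underside. The handle's length runs along the point's x axis.
- filler: Brass gas filler screwed to the worktop in front of the cooking ring, under the pan's handle at the start: flange 68 mm dia, 4 mm thick; neck 24 mm high. Origin: centre of its underside, on the worktop. Under the cap it has a coarse three-start quick thread, right-hand or left-hand (equally likely, not to be told from outside; climbs about 3.6 mm per radian). Fixed.
- cap: Red plastic screw cap on the filler, closed tight at the start: 54 mm dia, 22 mm high, 0.12 kg, with a straight grip bar across its top, 46 mm long (along the cap's x axis), 12 mm wide (along its y axis), 20 mm tall, its top 42 mm above the cap's origin. Origin: centre of the cap's lower rim, 7 mm above the worktop when screwed on.
- cap_bar (a point): Centre of the cap's grip bar, 32 mm above the cap's origin. How the cap turns: the tightening way it stops within 5 degrees; the loosening way it turns easily, climbing about 4 mm, is free 65 degrees from tight and lifts straight off anywhere from 65 to 95 degrees (a stop at 99). Before 60 degrees it cannot be pulled off.
- lighter: Bystander: stick lighter lying on the worktop in front of the middle of the hob, black grip 105 x 22 x 18 mm and a thin steel tube 65 mm long along its +x. Origin: where tube and grip meet, on the worktop.
- pepper_mill: Bystander: wooden pepper mill, 56 mm dia, 194 mm tall. Origin: centre of its underside.
- liqueur: Bystander: amber glass bottle, 72 mm dia, 235 mm tall. Origin: centre of its underside.
- ramekin: Bystander: small white bowl, 84 mm dia, 40 mm high. Origin: centre of its underside.
- spoon: Bystander: steel serving spoon, 200 mm long, lying on the worktop along its x axis. Origin: under its middle.
- plates: Bystander: stack of five white dessert plates, 170 mm dia, 43 mm high. Origin: centre of its underside.
- gas_can: Bystander: blue and silver gas refill can, 66 mm dia, 190 mm tall. Origin: centre of its underside.
Not all that is in view belongs to the job. There is more than one size of the cap; the job needs the smallest.

How it is judged (in metres and radians):
On the way, in this order (a step that is already met when the one before it is completed fails the run):
1. the pan has been slid into the white ring and stands still there, the cap still on the filler (horizontal distance between pan and rest_ring below 0.03 m and height (world z) of pan below 0.012 m and linear speed of pan below 0.02 m/s and z of cap in the frame of filler below 0.015 m), for 0.2 s.
2. the cap has been unscrewed and lifted clear of the filler in the gripper (z of cap in the frame of filler above 0.035 m and contact force between the fingers and cap above 1 N), for 0.2 s.
At the end, for the whole second after the job is handed in: The gripper holds the cap still, its lower rim at least 100 mm above the worktop and touching neither the filler nor any other thing; the pan stands flat and still on the glass, its centre within 30 mm of the white ring's centre (its whole base inside the ring) (height (world z) of cap above 0.1 m and contact force between the fingers and cap above 2 N and linear speed of cap below 0.03 m/s and contact force between cap and filler below 0.1 N and contact force between cap and pan below 0.1 N and contact force between cap and hob below 0.1 N and contact force between cap and liqueur below 0.1 N and contact force between cap and pepper_mill below 0.1 N and contact force between cap and gas_can below 0.1 N and horizontal distance between pan and rest_ring below 0.03 m and height (world z) of pan below 0.012 m and angle between pan's own z axis and vertical below 0.05 rad and linear speed of pan below 0.02 m/s); the arm keeps its last pose, push and grip.
It fails at once if the pan is lifted (its underside's centre more than 8 mm off the glass) or tipped by more than 7 degrees (height (world z) of pan above 0.016 m or angle between pan's own z axis and vertical above 0.12 rad).
It fails at once if a bystander is pushed 30 mm or more (distance of any of lighter, pepper_mill, liqueur, ramekin, spoon, plates, gas_can from where it was at the start of the episode above 0.03 m).
It also fails if it takes over 61 s, if anything falls off the work surface, if the arm or the gripper's body presses on something with over 40 N, if the wrist force passes 120 N, or if a joint passes its speed limit or range.

## Robot

A 6-joint arm with a two-finger parallel gripper is mounted at the origin on the work surface. World frame = base frame: x ahead of the robot, y to its left, z up, the work surface at z = 0. Lengths are in mm, angles in rad, forces in N, time in s.
With the tool pointing down it reaches from about 325 to 775 mm from the base axis. Payload 5.5 kg.
Tool frame: the origin (TCP) lies between the finger pads; the fingertips stand 14 mm ahead of it and the grasp point (between the pads) lies 5 mm behind it; z points along the fingers, y is the line along which they close (so a half turn about z gives the same grasp; the last joint's range is limited). The gripper opens to 85 mm and grips with 20 to 120 N. Pads are 22 mm wide; open, the fingers measure 114 mm over their backs; the gripper's body (76 mm by 85 mm) begins 54 mm behind the grasp point. The pads swing forward as they close: fully open they stand 13 mm farther back than shut.
Start: joints at [1.121, 0.091, 1.231, -0, 1.82, -0.057], TCP at [229.672, 554.317, 245.275] pointing down, gripper open.
Joint ranges: [-2.87, 2.87], [-0.86, 2.18], [0.17, 2.46], [-1.51, 4.65], [0.06, 2.69], [-2.65, 2.65]. Speed limits (rad/s): [2.57, 2.57, 3.01, 3.14, 3.14, 3.14].

## Interface

Orientations are given as a rotation vector (axis times angle).
In Python, from workcell import env, get_image, regions_of, place_of gives the robot as it stands. The module is installed in compiled form; this text tells all that it offers.
- The arm moves only by the tool drive_tool, never from a script. Its argument "series" is a list that holds one entry, the list of rows, each a list of 6 numbers: the shift along the tool's x, y, z in units of 40 mm (1.0 is 40 mm), then the turn, a rotation vector about the tool's x, y, z in rad. In form: [[[x, y, z, ax, ay, az], ...]]. A call has exactly 10 rows; each row shifts and turns the commanded pose from where the row before left it, along the tool's axes as they then stand; what a row does not reach is not made up. A row lasts 1/12 s, in which the tool goes at most 41.7 mm and 7.16 degrees, less where a joint would pass 70% of its speed; a pose out of reach is approached as far as the arm can. A call is refused whole if a number of a shift passes 1 or a number of a turn 0.125, either way. A call with a gripper value outside its range is refused whole. "gripper" is the opening, from 0 (shut) to 1 (fully open), set as the call begins (left out, the last holds). The fingers move at their own pace and stop on an object; "grip_force" is the grip in N (left out, the last holds). Time passes only in rows, so rows that do not move let the fingers close, or fill a call up. It gives the time, the measured TCP pose, the force, the opening and the grip force at its end, in the units of the state.
- env.sense(): the state, without advancing time (a new reading comes with each control period).
- get_image(name): name is "side" or "top"; returns a dict with "image" (420x560x3 uint8, red, green, blue), "fovy" (degrees; the focal length in pixels is half the picture's height over the tangent of half this angle, whatever the lens; pixels are square), "cx", "cy" (the principal point, pixels), "xyz" and "rotation" of the camera in the world. Camera axes: x right, y down, z forward; pixel columns grow to the right and rows downward; lengths in mm; the calibration is good to about 2 mm. A picture is of the moment at which its call begins. There is no depth.
- env.job_done(): hands the job in; it is judged then, once.
Trained networks look in a picture, given as the dict that the camera call returned (one of the last four; its "shot" number tells which), for a name from the list of things; names that differ only in an ending like _2 or _b are one class to them, and where a whole thing is asked for, a point or a joint stands for the part that bears it (a point fixed in the world has none). Each returns a list of dicts, best first, with "score" (0 to 1); they miss things now and then, are a little off and sometimes report something else, mostly with a low value. They report only what shows in the picture. A call takes as long as a camera call. They do not tell look-alikes from the thing itself.
- regions_of(picture, thing): "mask" (420x560 bool, what is visible of it) and "xy" ([column, row] in pixels, amid what is visible of it).
- place_of(picture, thing): "xy" ([column, row] in pixels: a listed point, or the origin of a listed thing).
The state is a dict: "time_s": time; "q": joint angles; "qvel": joint speeds; "joint_efforts": joint torques, N m; "eef_pos": TCP position; "ee_rot": TCP orientation; "ft_force": force on the tool from outside, world axes, zero at the start; "wrist_torque": the same for the moment, N m; "gripper_width": finger opening in mm; "finger_force": force on a finger pad.
Only numpy, scipy, OpenCV 4.12 (cv2) and the standard library are available. Lean on these libraries where they do the work, as an engineer would, in place of code of your own. Each camera call takes 0.05 s, during which the arm holds its last target. There are 200 camera calls.

## Working session

There is one attempt and no reset: what is moved stays moved. The work goes in short steps, Python scripts to look and compute and a tool call to move; the robot and the scene stay as the last step left them, time stands still between calls to the robot, and variables do not carry over. Pictures are saved under pics/ and viewed, at most 10 in all, crops included, and the job is handed in when it is done.

Besides the shell and the picture viewer there is one more tool, called after "Emit:" in YAML: its name, and indented under it one key for each argument. drive_tool: Moves the arm, as the interface text tells. Its arguments: {"type":"object","properties":{"series":{"type":"array"},"gripper":{"type":"number"},"grip_force":{"type":"number"}},"required":["series"]}

```bash
mkdir -p pics; cat > h.py <<'E'
import numpy as np, cv2
from workcell import env, get_image, regions_of, place_of
def ray(p,xy):
    f=p["image"].shape[0]/2/np.tan(np.radians(p["fovy"])/2)
    d=np.array([(xy[0]-p["cx"])/f,(xy[1]-p["cy"])/f,1.])
    return np.array(p["xyz"],float),np.array(p["rotation"])@d
def atz(p,xy,z):
    o,d=ray(p,xy); return (o+d*(z-o[2])/d[2])
def proj(p,X):
    f=p["image"].shape[0]/2/np.tan(np.radians(p["fovy"])/2)
    c=np.array(p["rotation"]).T@(np.array(X,float)-p["xyz"]); return c[:2]/c[2]*f+[p["cx"],p["cy"]]
def save(p,n): cv2.imwrite("pics/"+n,p["image"][...,::-1])
E
python3 - <<'E'
from h import *
np.set_printoptions(precision=1,suppress=True)
Z=dict(hob=0,cook_ring=8,rest_ring=8,pan=8,pan_grip=64,filler=0,cap=7,cap_bar=39,lighter=0,pepper_mill=0,liqueur=0,ramekin=0,spoon=0,plates=0,gas_can=0)
P={n:get_image(n) for n in("top","side")}
for n,p in P.items():
    save(p,n+"0.png"); print(n,p["xyz"],p["fovy"],p["cx"],p["cy"]); print(np.array(p["rotation"]))
    for t,z in Z.items():
        for r in place_of(p,t)[:4]:
            print(n,t,round(r["score"],2),np.array(r["xy"]),atz(p,r["xy"],z)[:2])
cv2.imwrite("pics/both.png",np.hstack([P["top"]["image"],P["side"]["image"]])[...,::-1][:, :])
E
```

```text
top [ 278.4   -3.  1633. ] 43.881557933419344 284.0503757161002 200.08403336470587
[-2.2  2.2 -0.1]Traceback (most recent call last):
  File "<stdin>", line 9, in <module>
  File "h.py", line 8, in atz
    o,d=ray(p,xy); return (o+d*(z-o[2])/d[2])
                                        ~^^^
IndexError: invalid index to scalar variable.
```

View pics/top0.png

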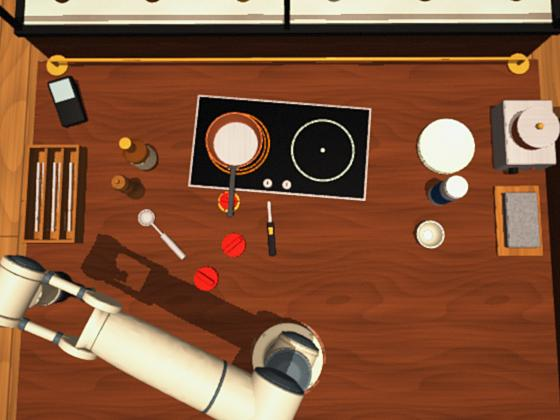

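The top view shows the pan at (237,143) on the left ring, with its handle running down to (230,215) over the red cap on brass at (229,202). There are loose red look-alikes at (233,245) and (205,279). The white ring's centre is at (322,150) and the lighter is at (271,230). The camera rotation is a rotation vector, so I'll fix the helper.

```bash
sed -i 's/^import numpy.*/&\nfrom scipy.spatial.transform import Rotation as R/; s/np.array(p\["rotation"\])/R.from_rotvec(p["rotation"]).as_matrix()/' h.py
python3 - <<'E'
from h import *
np.set_printoptions(precision=1,suppress=True)
Z=dict(hob=0,cook_ring=8,rest_ring=8,pan=8,pan_grip=64,filler=0,cap=7,cap_bar=39,lighter=0,pepper_mill=0,liqueur=0,spoon=0)
P={n:get_image(n) for n in("top","side")}
for n,p in P.items():
    save(p,n+"0.png"); print(n,p["xyz"],p["rotation"],p["fovy"])
    for t,z in Z.items():
        print(n,t,*[(round(r["score"],2),np.array(r["xy"]).round(1).tolist(),atz(p,r["xy"],z)[:2].round().tolist()) for r in place_of(p,t)[:3]])
print(env.sense())
a=cv2.resize(P["top"]["image"][170:300,180:300],None,fx=4,fy=4,interpolation=cv2.INTER_CUBIC)
cv2.imwrite("pics/crop0.png",a[...,::-1])
E
```

```text
top [ 278.4   -3.  1633. ] [-2.2  2.2 -0.1] 43.881557933419344
top hob (0.58, [278.7, 144.9], [664.0, 25.0])
top cook_ring
top rest_ring (0.82, [324.4, 150.9], [643.0, -121.0]) (0.62, [231.2, 178.9], [553.0, 175.0])
top pan (0.96, [234.4, 142.6], [670.0, 166.0]) (0.35, [163.0, 233.4], [381.0, 386.0])
top pan_grip (0.88, [234.3, 182.0], [534.0, 159.0])
top filler (0.56, [226.7, 201.4], [482.0, 189.0])
top cap (0.88, [207.4, 280.6], [235.0, 244.0]) (0.76, [233.8, 245.5], [343.0, 164.0]) (0.59, [229.4, 199.3], [488.0, 180.0])
top cap_bar (0.94, [209.8, 280.9], [235.0, 232.0]) (0.71, [236.5, 244.6], [345.0, 152.0]) (0.48, [226.0, 201.9], [476.0, 186.0])
top lighter (0.86, [269.3, 223.3], [413.0, 54.0])
top pepper_mill (0.8, [132.7, 190.0], [519.0, 488.0]) (0.6, [229.5, 199.9], [487.0, 180.0]) (0.31, [322.8, 149.4], [650.0, -116.0])
top liqueur (0.9, [145.4, 158.9], [619.0, 451.0])
top spoon (0.71, [160.3, 235.5], [375.0, 396.0]) (0.65, [235.9, 144.0], [668.0, 162.0]) (0.32, [438.6, 195.7], [500.0, -480.0])
side [-121.8  817.4 1081.6] [-0.8  2.6 -1.1] 51.96835824903096
side hob (0.8, [238
[... 408 characters left out ...]
7.0])
side cap_bar (0.81, [297.2, 301.8], [240.0, 244.0]) (0.6, [286.8, 263.7], [343.0, 152.0]) (0.52, [244.0, 249.7], [483.0, 187.0])
side lighter (0.63, [235.9, 229.5], [585.0, 112.0])
side pepper_mill (0.82, [171.9, 321.7], [500.0, 487.0])
side liqueur (0.88, [156.5, 292.2], [609.0, 446.0])
side spoon
{'time_s': 1.45, 'q': array([ 1.1,  0.1,  1.2, -0. ,  1.8, -0.1]), 'qvel': array([-0., -0.,  0., -0.,  0., -0.]), 'joint_efforts': array([  0. , -45.8, -41.8,  -0. ,   0. ,  -0. ]), 'eef_pos': array([229.7, 554.3, 245.3]), 'ee_rot': array([ 0.6,  3.1, -0. ]), 'ft_force': array([0.4, 0.1, 0.7]), 'wrist_torque': array([-0. ,  0.1, -0. ]), 'finger_force': 0.0, 'gripper_width': 85.9818608202083}
```

View pics/side0.png

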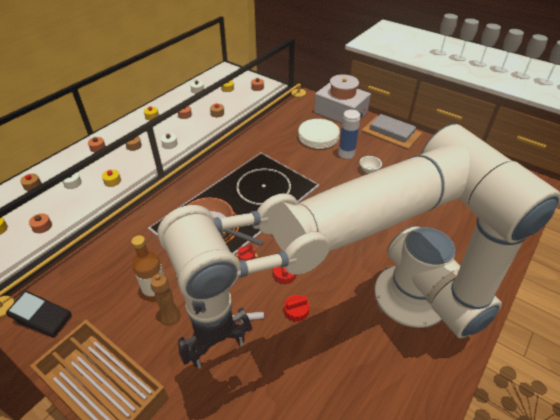

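View pics/crop0.png

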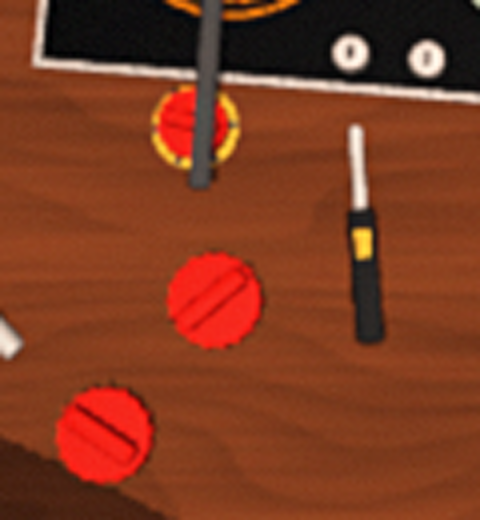

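The side view shows the cap on the filler at (246,255), with the loose caps at (285,274) and (296,307). In the crop, the cap on the brass flange (crop (190,125), full picture (227,201)) is clearly the smallest, at about 70 px against 95 px. That one is the target, and the ones at (233,245) and (205,279) are look-alikes. Next I'll fit the geometry more precisely.

```bash
cat >> h.py <<'E'
def circ(p,m,z):  # circle fitted to a mask's outline on plane z
    c=max(cv2.findContours(m.astype(np.uint8),0,2)[0],key=cv2.contourArea)
    c=cv2.convexHull(c)[:,0]
    q=np.array([atz(p,a,z)[:2] for a in c]); A=np.c_[2*q,np.ones(len(q))]
    s=np.linalg.lstsq(A,(q**2).sum(1),rcond=None)[0]; return s[:2].round(1),round(float(np.sqrt(s[2]+s[:2]@s[:2])),1)
E
python3 - <<'E'
from h import *
np.set_printoptions(precision=1,suppress=True)
for n in("top","side"):
    p=get_image(n)
    for t,z in dict(pan=63,rest_ring=8,cap=29,filler=4).items():
        for r in regions_of(p,t)[:3]: print(n,t,round(r["score"],2),r["xy"],circ(p,r["mask"],z))
    if n=="top":
        C=np.array([atz(p,a,8)[:2] for a in [(198,96),(371,108),(366,199),(189,185)]]); print("hob corners",C,C.mean(0),np.linalg.norm(C-np.roll(C,-1,0),axis=1))
        m=(p["image"].astype(int).max(2)<90); b=m[195:214,215:245]
        h=[]
        for row in (172,176,200,204,208,212):
            c=np.where((p["image"][row,222:242].astype(int).max(1)<110))[0]+222
            print(row,c)
        I=p["image"].astype(int); red=(I[...,0]>150)&(I[...,1]<70)&(I[...,2]<70); red[:,:215]=0;red[:,245:]=0;red[:190]=0;red[214:]=0
        print("red",circ(p,red,29),red.sum())
        print("end",atz(p,(230,215),96))
M=R.from_rotvec(env.sense()["ee_rot"]).as_matrix(); print(M)
E
```

```text
top pan 0.71 [233.4, 143.6] (array([586.7, 165.4]), 142.8)
top rest_ring 0.84 [320.1, 150.5] (array([ 644.5, -114.8]), 100.6)
top cap 0.62 [206.0, 278.5] (array([240.7, 243.2]), 35.4)
top cap 0.56 [124.6, 186.4] (array([522.9, 493.6]), 49.9)
top cap 0.34 [268.6, 233.6] (array([379.2,  17.9]), 62.6)
top filler 0.49 [232.9, 207.5] (array([479.7, 173.4]), 26.0)
hob corners [[ 824.2  285.4]
 [ 783.1 -271.6]
 [ 488.5 -249.7]
 [ 533.6  307.8]] [657.4  18. ] [558.5 295.4 559.3 291.5]
172 [222 223 224 225 230 231 232 233 234 235 236 237 238 239 240]
176 [222 223 224 225 226 227 228 229 230 231 232 233 234 235 236 237 238 239
 240 241]
200 [229 230 231 232 233]
204 [229 230 231 232]
208 [228 229 230 231 232 233]
212 [228 229 230 231 232 233 234]
red (array([482.6, 187.4]), 21.9) 139
end [429.7 167.2  96. ]
side pan 0.63 [219.4, 209.3] (array([675.2, 132.2]), 67.1)
side rest_ring 0.63 [374.0, 160.0] (array([ 383.6, -469.7]), 48.3)
side rest_ring 0.61 [264.3, 182.5] (array([ 645.2, -117.7]), 98.0)
side cap 0.88 [299.3, 306.4] (array([236. , 253.2]), 39.1)
side cap 0.64 [246.3, 256.0] (array([475.9, 185.2]), 30.9)
side cap 0.53 [282.2, 272.9] (array([331.4, 182.6]), 32.9)
side filler 0.7 [322.1, 130.8] (array([ 668.2, -530.4]), 99.8)
[[-0.9  0.4 -0. ]
 [ 0.4  0.9  0. ]
 [ 0.  -0.  -1. ]]
```

```bash
python3 - <<'E'
from h import *
s=env.sense();M=R.from_rotvec(s["ee_rot"]).as_matrix(); print(M.round(4))
print("yaw of tool y from +y:",np.arctan2(-M[0,1],M[1,1]))
d=np.array([538,166,170])-s["eef_pos"]
Mt=np.array([[-1,0,0],[0,1,0],[0,0,-1.]])
print("rot in tool",R.from_matrix(M.T@Mt).as_rotvec(),"shift units after turn",Mt.T@d/40)
E
```

```text
[[-0.9239  0.3827 -0.    ]
 [ 0.3827  0.9239  0.    ]
 [ 0.     -0.     -1.    ]]
yaw of tool y from +y: -0.39274678572322463
rot in tool [-2.05675713e-06 -3.97614547e-05 -3.92746786e-01] shift units after turn [-7.70932049 -9.70836569  1.88187728]
```

Emit:
drive_tool:
  series:
    - [[0, 0, 0, 0, 0, -0.0982], [0, 0, 0, 0, 0, -0.0982], [0, 0, 0, 0, 0, -0.0982], [0, 0, 0, 0, 0, -0.0982], [-0.6, -0.76, 0, 0, 0, 0], [-0.6, -0.76, 0, 0, 0, 0], [-0.6, -0.76, 0, 0, 0, 0], [-0.6, -0.76, 0, 0, 0, 0], [-0.6, -0.76, 0, 0, 0, 0], [-0.6, -0.76, 0, 0, 0, 0]]
  gripper: 0.7
  grip_force: 30

```text
time_s: 2.78
eef_pos: [374.4, 370.4, 245.5]
ee_rot: [-0.001, 3.141, 0.001]
ft_force: [0.5, -0.1, -0.0]
gripper_width: 59.8
finger_force: 0.0
```

Emit:
drive_tool:
  series:
    - [[-0.6, -0.74, 0, 0, 0, 0], [-0.6, -0.74, 0, 0, 0, 0], [-0.6, -0.74, 0, 0, 0, 0], [-0.6, -0.74, 0, 0, 0, 0], [-0.6, -0.74, 0, 0, 0, 0], [-0.6, -0.74, 0.2, 0, 0, 0], [-0.5, -0.7, 0.4, 0, 0, 0], [0, 0, 0.6, 0, 0, 0], [0, 0, 0.7, 0, 0, 0], [0, 0, 0, 0, 0, 0]]

```text
time_s: 3.62
eef_pos: [535.6, 164.9, 162.6]
ee_rot: [-0.003, -3.132, 0.004]
ft_force: [-1.4, -0.8, -1.9]
gripper_width: 59.7
finger_force: 0.0
```

Emit:
drive_tool:
  series:
    - [[-0.05, 0, 0.4, 0, 0, 0], [0, 0, 0.4, 0, 0, 0], [0, 0, 0.4, 0, 0, 0], [0, 0, 0.4, 0, 0, 0], [0, 0, 0.4, 0, 0, 0], [0, 0, 0.3, 0, 0, 0], [0, 0, 0.2, 0, 0, 0], [0, 0, 0, 0, 0, 0], [0, 0, 0, 0, 0, 0], [0, 0, 0, 0, 0, 0]]

```text
time_s: 4.45
eef_pos: [540.3, 166.6, 70.7]
ee_rot: [-0.0, 3.14, 0.001]
ft_force: [0.2, -0.1, 0.4]
gripper_width: 59.6
finger_force: 0.0
```

```bash
python3 - <<'E'
from h import *
p=get_image("side"); save(p,"s1.png"); t=get_image("top")
cv2.imwrite("pics/s1c.png",np.hstack([cv2.resize(p["image"][170:290,170:310],None,fx=2.85,fy=2.85,interpolation=2),cv2.resize(t["image"][120:240,180:320],None,fx=2.85,fy=2.85,interpolation=2)])[...,::-1])
print(env.sense()["eef_pos"],env.sense()["ft_force"])
E
```

```text
[540.35918675 166.51441873  70.70769833] [-0.70754007 -0.28046953  0.83884731]
```

View pics/s1c.png

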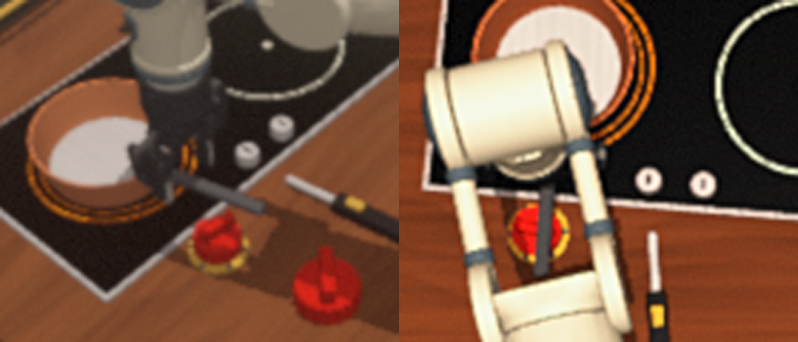

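The fingers straddle the handle at (200,190) in the left crop, clear of the rim and the cap. I'll go down 10 mm and close.

Emit:
drive_tool:
  series:
    - [[0, 0, 0.15, 0, 0, 0], [0, 0, 0.1, 0, 0, 0], [0, 0, 0, 0, 0, 0], [0, 0, 0, 0, 0, 0], [0, 0, 0, 0, 0, 0], [0, 0, 0, 0, 0, 0], [0, 0, 0, 0, 0, 0], [0, 0, 0, 0, 0, 0], [0, 0, 0, 0, 0, 0], [0, 0, 0, 0, 0, 0]]

```text
time_s: 5.38
eef_pos: [539.7, 166.4, 59.3]
ee_rot: [-0.0, 3.141, 0.0]
ft_force: [-0.6, 0.3, 0.0]
gripper_width: 60.1
finger_force: 0.0
```

Emit:
drive_tool:
  series:
    - [[0, 0, 0, 0, 0, 0], [0, 0, 0, 0, 0, 0], [0, 0, 0, 0, 0, 0], [0, 0, 0, 0, 0, 0], [0, 0, 0, 0, 0, 0], [0, 0, 0, 0, 0, 0], [0, 0, 0, 0, 0, 0], [0, 0, 0, 0, 0, 0], [0, 0, 0, 0, 0, 0], [0, 0, 0, 0, 0, 0]]
  gripper: 0
  grip_force: 30

```text
time_s: 6.22
eef_pos: [539.7, 166.2, 59.4]
ee_rot: [0.0, 3.142, -0.0]
ft_force: [-1.8, -1.8, 1.0]
gripper_width: 15.6
finger_force: 29.6
```

Emit:
drive_tool:
  series:
    - [[0.01, -0.1, 0, 0, 0, 0], [0.015, -0.2, 0, 0, 0, 0], [0.02, -0.25, 0, 0, 0, 0], [0.025, -0.3, 0, 0, 0, 0], [0.025, -0.3, 0, 0, 0, 0], [0.025, -0.3, 0, 0, 0, 0], [0.025, -0.3, 0, 0, 0, 0], [0.025, -0.3, 0, 0, 0, 0], [0.025, -0.3, 0, 0, 0, 0], [0.025, -0.3, 0, 0, 0, 0]]

```text
time_s: 7.05
eef_pos: [530.8, 59.4, 59.4]
ee_rot: [-0.0, 3.141, 0.001]
ft_force: [0.1, 4.8, 1.4]
gripper_width: 15.6
finger_force: 29.9
```

Emit:
drive_tool:
  series:
    - [[0.025, -0.3, 0, 0, 0, 0], [0.025, -0.3, 0, 0, 0, 0], [0.025, -0.3, 0, 0, 0, 0], [0.025, -0.3, 0, 0, 0, 0], [0.025, -0.3, 0, 0, 0, 0], [0.025, -0.3, 0, 0, 0, 0], [0.025, -0.3, 0, 0, 0, 0], [0.025, -0.3, 0, 0, 0, 0], [0.025, -0.3, 0, 0, 0, 0], [0.025, -0.3, 0, 0, 0, 0]]

```text
time_s: 7.88
eef_pos: [520.5, -60.5, 59.4]
ee_rot: [0.0, -3.141, -0.001]
ft_force: [-0.1, 5.5, 1.1]
gripper_width: 15.5
finger_force: 30.0
```

Emit:
drive_tool:
  series:
    - [[0.02, -0.3, 0, 0, 0, 0], [0.02, -0.3, 0, 0, 0, 0], [0.02, -0.25, 0, 0, 0, 0], [0.02, -0.2, 0, 0, 0, 0], [0.01, -0.15, 0, 0, 0, 0], [0, -0.1, 0, 0, 0, 0], [0, -0.05, 0, 0, 0, 0], [0, 0, 0, 0, 0, 0], [0, 0, 0, 0, 0, 0], [0, 0, 0, 0, 0, 0]]

```text
time_s: 8.72
eef_pos: [517.0, -114.2, 59.3]
ee_rot: [-0.001, -3.141, 0.001]
ft_force: [-1.0, 2.0, 2.8]
gripper_width: 15.4
finger_force: 29.8
```

```bash
python3 - <<'E'
from h import *
p=get_image("side"); t=get_image("top")
for q in(p,t): print([ (r["score"],atz(q,r["xy"],8)[:2]) for r in place_of(q,"pan")[:2]],[ (r["score"],atz(q,r["xy"],8)[:2]) for r in place_of(q,"rest_ring")[:2]])
cv2.imwrite("pics/s2c.png",np.hstack([cv2.resize(p["image"][110:290,170:330],None,fx=2.4,fy=2.4,interpolation=2),cv2.resize(t["image"][80:260,215:375],None,fx=2.4,fy=2.4,interpolation=2)])[...,::-1])
E
```

```text
[(0.93, array([ 647.55689197, -127.26122375]))] [(0.54, array([ 655.14295219, -122.3116332 ])), (0.24, array([494.474418  , 169.36238702]))]
[(0.79, array([ 655.4772625 , -116.01919422])), (0.66, array([ 373.27005216, -434.74361208]))] [(0.42, array([622.24819356, 446.423818  ]))]
```

View pics/s2c.png

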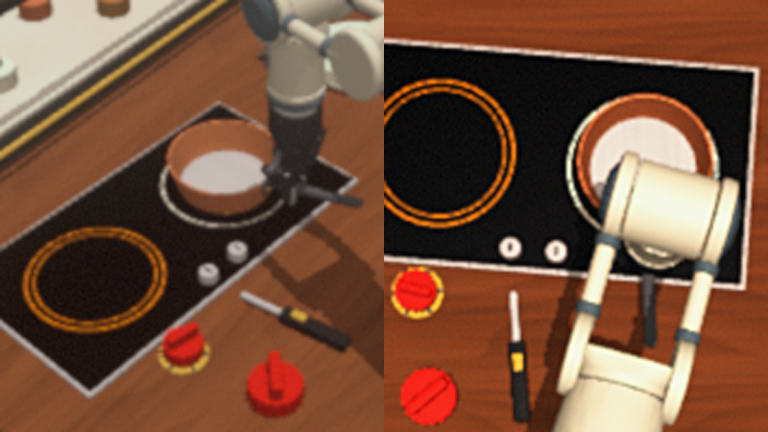

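The pan stands on the white ring (crop centre about (648,165)), and the filler cap is exposed at (417,293) in the right crop. I'll measure the rim to check the centring.

```bash
python3 - <<'E'
from h import *
t=get_image("top")
print(proj(t,[0,0,0]), atz(t,(325.4,148.3),63), [ (r["score"],circ(t,r["mask"],63)) for r in regions_of(t,"pan")[:1]])
I=t["image"].astype(int); m=(I[...,0]-I[...,2]>35)&(I[...,0]>70); m[:,:292]=0; m[:,360:]=0; m[:112]=0; m[165:]=0
pts=[]
for a in np.radians(np.arange(180,361,5)):  # outward last copper pixel, upper half
    for r in np.arange(36,20,-.25):
        c=325.4+r*np.cos(a); w=148.3+r*np.sin(a)
        if m[int(round(w)),int(round(c))]: pts.append(atz(t,(c,w),63)[:2]); break
q=np.array(pts);s=np.linalg.lstsq(np.c_[2*q,np.ones(len(q))],(q**2).sum(1),rcond=None)[0]
print(s[:2],np.sqrt(s[2]+s[:2]@s[:2]))
E
```

```text
[286.58046856 358.78350475] [ 638.62401979 -119.83375885   63.        ] [(0.84, (array([ 644.4, -114.8]), 85.9))]
[ 642.83463726 -112.70263967] 91.0323499588598
```

The pan's centre is within about 7 mm of the ring's centre. I'll release it and lift away.

Emit:
drive_tool:
  series:
    - [[0, 0, 0, 0, 0, 0], [0, 0, 0, 0, 0, 0], [0, 0, 0, 0, 0, 0], [0, 0, 0, 0, 0, 0], [0, 0, 0, 0, 0, 0], [0, 0, 0, 0, 0, 0], [0, 0, 0, 0, 0, 0], [0, 0, 0, 0, 0, 0], [0, 0, 0, 0, 0, 0], [0, 0, 0, 0, 0, 0]]
  gripper: 0.6

```text
time_s: 9.95
eef_pos: [517.3, -113.7, 59.3]
ee_rot: [0.0, 3.142, -0.0]
ft_force: [0.8, 0.6, -0.1]
gripper_width: 51.0
finger_force: 0.0
```

Emit:
drive_tool:
  series:
    - [[0, 0, -0.2, 0, 0, 0], [0, 0, -0.4, 0, 0, 0], [0, 0, -0.5, 0, 0, 0], [0, 0, -0.6, 0, 0, 0], [0, 0, -0.6, 0, 0, 0], [0, 0, -0.6, 0, 0, 0], [0.1, 0.8, 0, 0, 0, 0], [0.1, 0.9, 0, 0, 0, 0], [0.1, 0.9, 0, 0, 0, 0], [0, 0, 0, 0, 0, 0]]

```text
time_s: 10.78
eef_pos: [504.8, -4.6, 176.5]
ee_rot: [-0.008, 3.14, 0.005]
ft_force: [-0.3, -0.7, -0.5]
gripper_width: 51.5
finger_force: 0.0
```

```bash
python3 - <<'E'
from h import *
np.set_printoptions(precision=1,suppress=True)
for n in("top","side"):
    p=get_image(n); print(n)
    for t,z in dict(cap=7,cap_bar=39,filler=0,pan=8,rest_ring=8).items():
        print(t,*[(round(r["score"],2),np.array(r["xy"]).round(1).tolist(),atz(p,r["xy"],z)[:2].round().tolist()) for r in place_of(p,t)[:3]])
    for r in regions_of(p,"cap")[:3]: print("cap",r["xy"],circ(p,r["mask"],29))
    for r in regions_of(p,"filler")[:1]: print("fil",r["xy"],circ(p,r["mask"],4))
    c=proj(p,[482,187,35]).round().astype(int); print(c)
    a=cv2.resize(p["image"][c[1]-18:c[1]+18,c[0]-18:c[0]+18],None,fx=11,fy=11,interpolation=2)
    globals()[n]=a
cv2.imwrite("pics/cap1.png",np.hstack([top,side])[...,::-1])
E
```

```text
top
cap (0.87, [233.0, 248.5], [334.0, 166.0]) (0.8, [230.9, 200.0], [486.0, 175.0]) (0.65, [206.6, 278.9], [240.0, 247.0])
cap_bar (0.89, [234.1, 242.9], [350.0, 160.0]) (0.83, [226.9, 201.0], [479.0, 184.0]) (0.73, [207.6, 278.2], [243.0, 239.0])
filler (0.47, [227.2, 199.7], [488.0, 187.0])
pan (0.76, [321.3, 147.6], [654.0, -111.0])
rest_ring (0.18, [226.2, 200.9], [483.0, 189.0])
cap [231.5, 247.5] (array([344.1, 162.6]), 36.6)
cap [231.0, 199.5] (array([479.1, 180.2]), 26.8)
cap [205.4, 278.5] (array([242.4, 244.3]), 37.4)
fil [138.3, 153.2] (array([638.5, 471.6]), 57.9)
[226 200]
side
cap (0.82, [284.0, 273.9], [341.0, 168.0]) (0.75, [296.5, 310.7], [236.0, 251.0]) (0.61, [246.2, 256.8], [477.0, 186.0])
cap_bar (0.77, [295.8, 302.8], [242.0, 249.0]) (0.63, [283.0, 263.4], [353.0, 158.0]) (0.62, [243.9, 249.9], [483.0, 188.0])
filler (0.59, [245.2, 256.0], [486.0, 181.0])
pan (0.58, [264.6, 183.9], [645.0, -123.0]) (0.5, [290.6, 244.3], [394.0, 60.0])
rest_ring (0.92, [263.0, 181.4], [658.0, -131.0]) (0.74, [239.2, 202.4], [656.0, 10.0]) (0.43, [319.6, 136.9], [643.0, -499.0])
cap [298.4, 305.9] (array([235.9, 250.4]), 40.4)
cap [284.3, 270.2] (array([338.6, 168.4]), 44.9)
[244 251]
```

View pics/cap1.png

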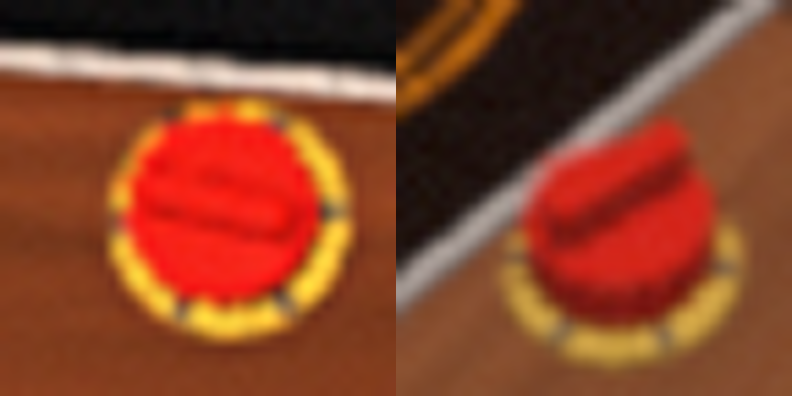

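Now that it's exposed, the cap shows its grip bar running about 12° down to the right in the top crop, (145,195) to (290,222). In the side crop it runs from (560,215) to (680,135). I'll convert these to world coordinates.

```bash
python3 - <<'E'
from h import *
np.set_printoptions(precision=1,suppress=True)
t=get_image("top");s=get_image("side")
for p,a,b in((t,(221.2,199.5),(234.4,202.4)),(s,(240.9,252.5),(251.8,245.3))):
    A,B=atz(p,a,49),atz(p,b,49); d=A-B; print(A,B,(A+B)/2,np.linalg.norm(d),np.degrees(np.arctan2(d[1],d[0])))
print("flange",atz(t,(228.9,201.8),4),atz(s,(226+(622-396)/11,233+260/11),4),"captop",atz(t,(228.45,200.6),29))
# edge-based fit of the bar: overlay model edges, maximise gradient in both views
from scipy.optimize import minimize
def grad(p):
    g=cv2.GaussianBlur(p["image"][...,0].astype(np.float32),(0,0),.7);return np.hypot(cv2.Sobel(g,5,1,0),cv2.Sobel(g,5,0,1))
G=[grad(t),grad(s)]
def sc(x,y,th):
    u=np.array([np.cos(th),np.sin(th),0]);v=np.array([-u[1],u[0],0]);k=0
    for p,g in zip((t,s),G):
        P=np.array([proj(p,np.array([x,y,z])+a*u+sg*6*v) for z in (49,) for a in np.linspace(-21,21,15) for sg in(-1,1)],np.float32)
        k+=cv2.remap(g,P[:,0],P[:,1],1).mean()
    return k
best=sorted([(sc(x,y,np.radians(h)),x,y,h) for x in range(474,491,2) for y in range(178,195,2) for h in range(60,115,3)],reverse=True)[:8]
print(best); print(env.sense()["eef_pos"])
E
```

```text
[482.1 200.   49. ] [473.1 159.4  49. ] [477.6 179.7  49. ] 41.58724983161522 77.5121248570518
[477.7 207.6  49. ] [469.1 165.   49. ] [473.4 186.3  49. ] 43.462520917004404 78.6229447649755
flange [480.5 181.4   4. ] [478.4 183.3   4. ] captop [481.2 180.   29. ]
[(np.float32(312.776), 490, 190, 84), (np.float32(312.11932), 490, 190, 87), (np.float32(311.96387), 490, 192, 87), (np.float32(311.88144), 490, 192, 84), (np.float32(311.59094), 490, 188, 84), (np.float32(310.22778), 490, 188, 87), (np.float32(310.002), 490, 194, 84), (np.float32(309.26532), 490, 192, 81)]
[505.3  -9.7 175.3]
```

The bar's centre is near (479,182.5) and it runs at 78°. I'll put the tool's y axis at −12°, which leaves q6 near 0.57 with room to turn both ways.

Emit:
drive_tool:
  series:
    - [[0.11, 0.8, 0, 0, 0, 0], [0.11, 0.8, 0, 0, 0, 0], [0.11, 0.8, 0, 0, 0, 0], [0.11, 0.8, 0, 0, 0, 0], [0.11, 0.8, 0, 0, 0, 0], [0.11, 0.8, 0, 0, 0, 0], [0, 0, 0, 0, 0, 0.12], [0, 0, 0, 0, 0, 0.12], [0, 0, 0, 0, 0, 0.12], [0, 0, 0, 0, 0, 0.12]]
  gripper: 0.5

```text
time_s: 12.52
eef_pos: [478.7, 182.8, 175.3]
ee_rot: [0.754, 3.05, -0.0]
ft_force: [-0.5, -0.4, -0.0]
gripper_width: 42.7
finger_force: 0.0
```

Emit:
drive_tool:
  series:
    - [[0, 0, 0.2, 0, 0, 0.12], [0, 0, 0.2, 0, 0, 0.12], [0, 0, 0.2, 0, 0, 0.12], [0, 0, 0.2, 0, 0, 0.12], [0, 0, 0.2, 0, 0, 0.12], [0, 0, 0.2, 0, 0, 0.12], [0, 0, 0.2, 0, 0, 0.12], [0, 0, 0.2, 0, 0, 0.12], [0, 0, 0.2, 0, 0, 0.12], [0, 0, 0.2, 0, 0, 0.12]]

```text
time_s: 13.35
eef_pos: [478.8, 182.4, 94.9]
ee_rot: [2.345, 2.09, 0.0]
ft_force: [-0.3, 0.1, 0.7]
gripper_width: 42.6
finger_force: 0.0
```

```bash
cat >> h.py <<'E'
def st():
    s=env.sense();M=R.from_rotvec(s["ee_rot"]).as_matrix();np.set_printoptions(precision=2,suppress=True)
    print(s["time_s"],"pos",s["eef_pos"],"ydir",round(float(np.degrees(np.arctan2(M[1,1],M[0,1]))),2),"q6",s["q"][5].round(3),"F",s["ft_force"],"T",s["wrist_torque"],"w",round(s["gripper_width"],1),s["finger_force"]);return s,M
E
python3 - <<'E'
from h import *
s,M=st(); print(M.T@(np.array([479,182.5,70])-s["eef_pos"])/40)
E
```

```text
13.35 pos [478.85 182.36  94.91] ydir -6.59 q6 0.412 F [-0.32  0.15  0.7 ] T [-0.02 -0.02  0.01] w 42.6 0.0
[0.   0.   0.62]
```

Emit:
drive_tool:
  series:
    - [[0, 0, 0.1, 0, 0, 0.094], [0, 0, 0.2, 0, 0, 0], [0, 0, 0.2, 0, 0, 0], [0, 0, 0.2, 0, 0, 0], [0, 0, 0.15, 0, 0, 0], [0, 0, 0.1, 0, 0, 0], [0, 0, 0, 0, 0, 0], [0, 0, 0, 0, 0, 0], [0, 0, 0, 0, 0, 0], [0, 0, 0, 0, 0, 0]]

```text
time_s: 14.18
eef_pos: [479.2, 182.4, 57.9]
ee_rot: [2.435, 1.985, 0.001]
ft_force: [0.2, -0.9, -0.2]
gripper_width: 42.8
finger_force: 0.0
```

```bash
python3 - <<'E'
from h import *
s,M=st()
p=get_image("side"); t=get_image("top")
cv2.imwrite("pics/s3.png",np.hstack([cv2.resize(p["image"][215:285,205:295],None,fx=4.4,fy=4.4,interpolation=2),cv2.resize(t["image"][165:235,185:275],None,fx=4.4,fy=4.4,interpolation=2)])[...,::-1])
E
```

```text
14.1833 pos [479.2  182.42  57.86] ydir -11.63 q6 0.5 F [ 0.24 -0.9  -0.17] T [ 0.01  0.   -0.03] w 42.8 0.0
```

View pics/s3.png

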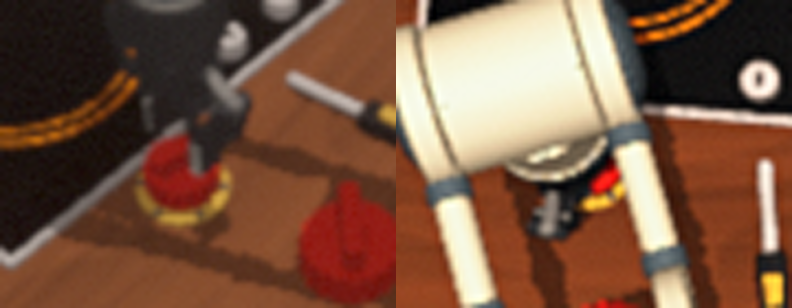

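One finger stands on each side of the bar ((205,150) in the left crop). I'll go down to about 47 mm and close.

Emit:
drive_tool:
  series:
    - [[0, 0, 0.1, 0, 0, 0], [0, 0, 0.1, 0, 0, 0], [0, 0, 0.08, 0, 0, 0], [0, 0, 0, 0, 0, 0], [0, 0, 0, 0, 0, 0], [0, 0, 0, 0, 0, 0], [0, 0, 0, 0, 0, 0], [0, 0, 0, 0, 0, 0], [0, 0, 0, 0, 0, 0], [0, 0, 0, 0, 0, 0]]

```text
time_s: 15.12
eef_pos: [479.0, 182.3, 46.2]
ee_rot: [2.435, 1.985, 0.0]
ft_force: [-0.2, -0.4, 0.1]
gripper_width: 42.8
finger_force: 0.0
```

Emit:
drive_tool:
  series:
    - [[0, 0, 0, 0, 0, 0], [0, 0, 0, 0, 0, 0], [0, 0, 0, 0, 0, 0], [0, 0, 0, 0, 0, 0], [0, 0, 0, 0, 0, 0], [0, 0, 0, 0, 0, 0], [0, 0, 0, 0, 0, 0], [0, 0, 0, 0, 0, 0], [0, 0, 0, 0, 0, 0], [0, 0, 0, 0, 0, 0]]
  gripper: 0
  grip_force: 40

```text
time_s: 15.95
eef_pos: [479.2, 182.3, 46.3]
ee_rot: [2.435, 1.984, 0.001]
ft_force: [2.9, -0.2, 0.9]
gripper_width: 11.0
finger_force: 42.1
```

```bash
python3 -c "
from h import *
st()"
```

```text
15.95 pos [479.2  182.35  46.34] ydir -11.64 q6 0.501 F [ 2.89 -0.23  0.89] T [-0.09 -0.55  0.03] w 11.0 42.14548408985138
```

Gripped and centred. First try: turn counter-clockwise seen from above (the right-hand loosening way) by 0.16 rad.

Emit:
drive_tool:
  series:
    - [[0, 0, 0, 0, 0, -0.04], [0, 0, 0, 0, 0, -0.04], [0, 0, 0, 0, 0, -0.04], [0, 0, -0.01, 0, 0, -0.04], [0, 0, 0, 0, 0, 0], [0, 0, 0, 0, 0, 0], [0, 0, 0, 0, 0, 0], [0, 0, 0, 0, 0, 0], [0, 0, 0, 0, 0, 0], [0, 0, 0, 0, 0, 0]]

```text
time_s: 16.78
eef_pos: [479.4, 182.1, 46.7]
ee_rot: [2.27, 2.17, 0.001]
ft_force: [4.8, -1.9, 0.9]
gripper_width: 10.4
finger_force: 42.0
```

```bash
python3 -c "
from h import *
st()"
```

```text
16.7833 pos [479.39 182.1   46.66] ydir -2.56 q6 0.342 F [ 4.75 -1.85  0.94] T [-0.28 -0.98 -0.01] w 10.4 42.02801048755646
```

Nine degrees with no resisting torque, so it seems to be loosening. I'll turn on, rising 3.6 mm/rad.

Emit:
drive_tool:
  series:
    - [[0, 0, -0.004, 0, 0, -0.05], [0, 0, -0.005, 0, 0, -0.05], [0, 0, -0.004, 0, 0, -0.05], [0, 0, -0.005, 0, 0, -0.05], [0, 0, -0.004, 0, 0, -0.05], [0, 0, -0.005, 0, 0, -0.05], [0, 0, 0, 0, 0, 0], [0, 0, 0, 0, 0, 0], [0, 0, 0, 0, 0, 0], [0, 0, 0, 0, 0, 0]]

```text
time_s: 17.62
eef_pos: [480.0, 181.9, 47.9]
ee_rot: [1.919, 2.484, 0.002]
ft_force: [7.5, -1.9, -1.2]
gripper_width: 10.9
finger_force: 42.0
```

```bash
python3 - <<'E'
from h import *
st()
p=get_image("side"); t=get_image("top")
cv2.imwrite("pics/s4.png",np.hstack([cv2.resize(p["image"][225:275,215:275],None,fx=6.6,fy=6.6,interpolation=2),cv2.resize(t["image"][180:230,200:260],None,fx=6.6,fy=6.6,interpolation=2)])[...,::-1])
E
```

```text
17.6167 pos [479.95 181.94  47.88] ydir 14.61 q6 0.042 F [ 7.55 -1.95 -1.21] T [-0.33 -1.31 -0.04] w 10.9 41.97939455509186
```

View pics/s4.png

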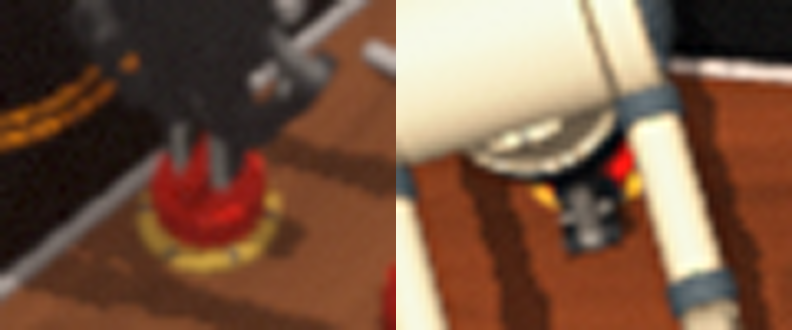

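The cap turns with the gripper: the width is unchanged and there is no torque. I'll continue and relieve the small sideways load.

Emit:
drive_tool:
  series:
    - [[0, 0.025, -0.006, 0, 0, -0.06], [0, 0, -0.005, 0, 0, -0.06], [0, 0, -0.006, 0, 0, -0.06], [0, 0, -0.005, 0, 0, -0.06], [0, 0, -0.006, 0, 0, -0.06], [0, 0, -0.005, 0, 0, -0.06], [0, 0, -0.006, 0, 0, -0.06], [0, 0, -0.005, 0, 0, -0.06], [0, 0, 0, 0, 0, 0], [0, 0, 0, 0, 0, 0]]

```text
time_s: 18.55
eef_pos: [480.9, 182.5, 49.7]
ee_rot: [1.273, 2.869, 0.002]
ft_force: [6.6, -0.7, -0.9]
gripper_width: 11.2
finger_force: 41.9
```

```bash
python3 -c "
from h import *
st()"
```

```text
18.55 pos [480.92 182.47  49.66] ydir 42.14 q6 -0.438 F [ 6.6  -0.72 -0.89] T [-0.23 -1.28 -0.02] w 11.2 41.928277015686035
```

Emit:
drive_tool:
  series:
    - [[-0.02, 0.02, -0.006, 0, 0, -0.06], [0, 0, -0.005, 0, 0, -0.06], [0, 0, -0.006, 0, 0, -0.06], [0, 0, -0.005, 0, 0, -0.06], [0, 0, -0.006, 0, 0, -0.06], [0, 0, -0.005, 0, 0, -0.06], [0, 0, -0.006, 0, 0, -0.06], [0, 0, -0.005, 0, 0, -0.02], [0, 0, 0, 0, 0, 0], [0, 0, 0, 0, 0, 0]]

```text
time_s: 19.38
eef_pos: [481.7, 182.7, 51.2]
ee_rot: [0.617, 3.079, 0.001]
ft_force: [6.3, -0.0, -0.6]
gripper_width: 10.6
finger_force: 41.9
```

```bash
python3 -c "
from h import *
st()"
```

```text
19.3833 pos [481.7  182.65  51.21] ydir 67.35 q6 -0.879 F [ 6.31 -0.04 -0.57] T [-0.03 -1.18 -0.04] w 10.6 41.87951445579529
```

Turned 79°. Now a gentle lift.

Emit:
drive_tool:
  series:
    - [[0, 0, -0.03, 0, 0, 0], [0, 0, -0.03, 0, 0, 0], [0, 0, -0.05, 0, 0, 0], [0, 0, -0.05, 0, 0, 0], [0, 0, -0.05, 0, 0, 0], [0, 0, 0, 0, 0, 0], [0, 0, 0, 0, 0, 0], [0, 0, 0, 0, 0, 0], [0, 0, 0, 0, 0, 0], [0, 0, 0, 0, 0, 0]]

```text
time_s: 20.22
eef_pos: [481.3, 182.9, 59.5]
ee_rot: [0.616, 3.08, 0.002]
ft_force: [5.5, 1.3, -0.5]
gripper_width: 10.9
finger_force: 41.9
```

```bash
python3 -c "
from h import *
st()"
```

```text
20.2167 pos [481.3  182.88  59.51] ydir 67.37 q6 -0.879 F [ 5.51  1.3  -0.5 ] T [ 0.14 -1.   -0.01] w 10.9 41.8889594078064
```

Emit:
drive_tool:
  series:
    - [[0, 0, -0.1, 0, 0, 0], [0, 0, -0.2, 0, 0, 0], [0, 0, -0.2, 0, 0, 0], [0, 0, -0.2, 0, 0, 0], [0, 0, -0.2, 0, 0, 0], [0, 0, -0.2, 0, 0, 0], [0, 0, -0.2, 0, 0, 0], [0, 0, -0.1, 0, 0, 0], [0, 0, 0, 0, 0, 0], [0, 0, 0, 0, 0, 0]]

```text
time_s: 21.05
eef_pos: [481.0, 182.5, 115.7]
ee_rot: [0.615, 3.081, 0.0]
ft_force: [0.6, 0.7, -2.0]
gripper_width: 10.9
finger_force: 41.9
```

Emit:
drive_tool:
  series:
    - [[0, 0, -0.2, 0, 0, 0], [0, 0, -0.3, 0, 0, 0], [0, 0, -0.4, 0, 0, 0], [0, 0, -0.4, 0, 0, 0], [0, 0, -0.3, 0, 0, 0], [0, 0, -0.1, 0, 0, 0], [0, 0, 0, 0, 0, 0], [0, 0, 0, 0, 0, 0], [0, 0, 0, 0, 0, 0], [0, 0, 0, 0, 0, 0]]

```text
time_s: 21.88
eef_pos: [480.5, 182.4, 182.2]
ee_rot: [-0.615, -3.079, 0.002]
ft_force: [-0.3, -0.2, -0.7]
gripper_width: 11.3
finger_force: 41.9
```

```bash
python3 - <<'E'
from h import *
st()
p=get_image("side"); t=get_image("top")
for q in(p,t): print([(round(r["score"],2),atz(q,r["xy"],8)[:2]) for r in place_of(q,"pan")[:1]])
cv2.imwrite("pics/s5.png",np.hstack([cv2.resize(p["image"][120:290,160:320],None,fx=2.4,fy=2.4,interpolation=2),cv2.resize(t["image"][80:250,200:360],None,fx=2.4,fy=2.4,interpolation=2)])[...,::-1])
E
```

```text
21.8833 pos [480.5  182.37 182.19] ydir 67.42 q6 -0.88 F [-0.27 -0.18 -0.68] T [ 0.05 -0.03  0.07] w 11.3 41.875478625297546
[(0.9, array([ 645.67, -109.69]))]
[(0.97, array([ 653.2 , -115.68]))]
```

View pics/s5.png

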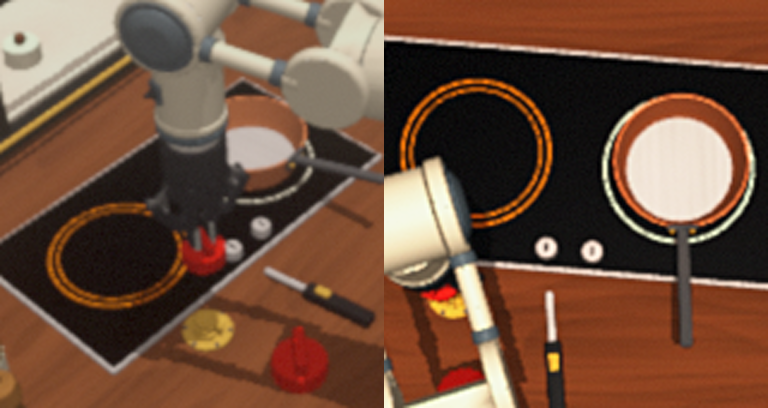

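The cap is in the gripper ((205,252) in the left crop), the filler is bare at (208,330), and the pan stands inside the white ring. I'll hand it in.

```bash
python3 -c "
from h import *
print(env.job_done())"
```

```text
the job is handed in; nothing more can be done
None
```

The job is handed in, with no verdict returned: by my measurements the pan stands within about 10 mm of the white ring's centre, and the cap (right-hand thread) is unscrewed and held with its rim about 143 mm above the worktop.

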